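# Stopper the oil cruet with sprung tongs

### The arm

A 6-joint arm with a two-finger parallel gripper is mounted at the origin on a cart in front of the work surface, level with it; the furniture and walls round the work are solid. World frame = base frame: x ahead of the robot, y to its left, z up, the work surface at z = 0. Lengths are in m, angles in degrees, forces in N, time in s.
With the tool pointing down it reaches from about 0.4 to 0.825 m from the base axis. Payload 7 kg.
Tool frame: the origin (TCP) lies between the finger pads; the fingertips stand 11 mm ahead of it and the grasp point (between the pads) lies 8 mm behind it; z points along the fingers, y is the direction in which the jaws open and shut (so a half turn about z gives the same grasp; the last joint's range is limited). The gripper opens to 88 mm and grips with 3 to 60 N. Pads are 19 mm wide; open, the fingers measure 130 mm over their backs; the gripper's body (78 mm by 193 mm) begins 47 mm behind the grasp point.
Start: joints at [81.939, 20.546, 0.682, 0, -70.136, -16.507], TCP at [0.281, 0.614, 0.206] pointing down, gripper open.
Joint ranges: [-176.03, 176.03], [-82.01, 121.73], [-58.28, 71.71], [-173.87, 95.51], [-174.79, -0.11], [-173.66, 173.66]. Speed limits (degrees/s): [136.94, 136.94, 172.46, 180, 180, 180].

### API

Orientations are given as [roll, pitch, yaw] about the fixed x, y, z axes, in that order (R = Rz(yaw) Ry(pitch) Rx(roll)).
In Python, from plant import r gives the robot as it stands.
- The arm moves only by the shell command python3 -m inch 'ROWS' [OPENING] [FORCE]. ROWS is JSON, a list of rows, each an object of numbers: "x", "y", "z": the shift along the tool's x, y, z as a fraction of full scale; "yaw": the turn about the tool's z as a fraction of full scale. In form: [{"x": .., "y": .., "z": .., "yaw": ..}, ...]. A call has 1 to 5 rows; each row shifts and turns the pose as measured when the row begins, along the tool's axes as they then stand; what a row does not reach is not made up. Full scale, the value 1, is 0.025 m for a shift and 4 degrees for a turn. A row lasts 1/12 s, in which the tool goes at most 41.7 mm and 7.16 degrees, less where a joint would pass 70% of its speed; a pose out of reach is approached as far as the arm can. A call with a number of a shift or a turn outside -1 to 1 is refused whole. A call with a gripper value outside its range is refused whole. OPENING is the opening, from -1 (shut) to 1 (fully open), set as the call begins (- or left out, the last holds). The fingers move at their own pace and stop on an object; FORCE is the grip in N (left out, the last holds). Time passes only in rows, so rows that do not move let the fingers close. It gives the time, the measured TCP pose, the force and the opening at its end, in the units of the state.
- r.get_state(): the state, without advancing time (a new reading comes with each control period).
- r.capture(name): name is "scene" or "top" or "wrist"; returns (picture, depth): 420x560x3 uint8, red, green, blue; 420x560 float32, m along the optical axis (not along the pixel's ray), 0 where there is no reading.
- r.camera_info(name): a dict with "mtx" (3x3 intrinsics, pixels), "pose" (4x4, takes a point from camera to world coordinates). Camera axes: x right, y down, z forward; pixel columns grow to the right and rows downward; lengths in m; the calibration is good to about 2 mm. A picture is of the moment at which its call begins: read the wrist's pose just before it. camera_info takes no time and is no camera call; for the wrist camera it gives the pose at the moment of the call.
- r.close_job(): hands the job in, once; it reports no verdict.
The state is a dict: "time_s": time; "joints": joint angles; "qd": joint speeds; "joint_torque": joint torques, N m; "tcp_pos": TCP position; "eef_rot": TCP orientation; "contact_force": force on the tool from outside, world axes, zero at the start; "moment": the same for the moment, N m; "gripper_width": finger opening in m.
Only numpy, scipy, OpenCV 4.12 (cv2) and the standard library are available. Lean on these libraries where they do the work, as an engineer would, in place of code of your own. Each camera call takes 0.05 s, during which the arm holds its last target. There are 200 camera calls.

### The job

The stoppers on the drying rack are freshly sterilised, so use the sprung tongs from their stand: squeeze them shut on the smaller stopper, lift it out and set it in the neck of the oil cruet. Still with the tongs, press it down through the stiff seal until it bottoms hard on its seat inside the neck, and bed it there with a measured push of about 18 N, no harder; then let go and put the tongs back upright in their stand. Never touch the stopper with the gripper, and leave everything else as it is.

Things in the scene. Friction and masses are not known exactly. Their poses are not given: they have to be found in the camera images.
- tongs: small steel spring tongs, 109 mm tall, 95 g, standing upright in the stand: closed bow (21 mm wide) on top, two V-shaped jaws down. Origin midway between the jaws at their lower ends, z up, y the line along which the legs open and close. Jaws 0 to 14 mm high, 20 mm wide in x; relaxed they stand 8 mm clear of a 14 mm knob on each side, 42 mm over their backs
- tongs_grip (a point): midway between the grip pads, 70 mm above the tongs' origin. Black pads on the legs' outer faces, 18 mm wide (x), 52 to 88 mm above the origin; 46 mm over both when relaxed, 40 mm with the jaws shut on a 14 mm knob. Under each pad a finger stop sticks out (top face 46 to 48 mm above the origin, 61 mm over both when relaxed), on which fingertips can push down
- tongs_left (a joint): closing angle of the left leg of the tongs (the right one follows equally): 0 relaxed and open, about 0.085 rad shut on the smaller stopper's knob, 0.125 fully shut. The spring gives 3 N per pad relaxed, 5 N shut on the knob; the jaws feel about a third of what is squeezed beyond that
- stand: fixed dark steel tongs stand, an open well 33 x 60 mm outside, 42 mm high with flared lips to 48 mm, on a 62 x 86 mm foot. Inside the well measures 23 (x) x 50 (y) mm, its floor is 5 mm above the worktop. Origin at the centre of its underside; the tongs stand in it with their y along its y, their origin 5 mm above its origin
- stopper: smaller stopper, loose, 43 mm tall, about 30 g: steel plug of 17 mm diameter, 18 mm long, with tapered foot; black collar of 28 mm diameter, 18 to 23 mm above the origin; black round knob of 14 mm diameter, 23 to 43 mm above it. Origin at the centre of the plug's foot, z up. Stands upright in one of the rack's two sockets, origin 10 mm above the worktop
- stopper_collar (a point): centre of the underside of the smaller stopper's collar, 18 mm above its origin; stands 1 to 7 mm above the cruet's rim when the stopper is bedded
- big_stopper: the larger stopper, not to be used (it does not fit): same heights, but plug of 22 mm, collar of 38 mm and knob of 20 mm diameter; stands in the other socket of the rack
- rack: fixed wooden drying rack, a block of 56 x 124 x 20 mm with two round sockets of 25 mm diameter and 10 mm depth, 32 mm either side of its centre along its y. Origin at the centre of its underside
- bottle: fixed squat white oil cruet, 76 mm in diameter, with an upright neck of 33 mm outer diameter; rim 62 mm above the worktop. Origin at the centre of its underside
- bottle_mouth (a point): centre of the cruet's mouth at its rim, 62 mm above its underside. Bore about 18.6 mm wide. From 5 to 9 mm deep a rubber seal cup meets the plug; it slides down stiffly (8 N) and stays. Below, 11 to 17 mm deep (unknown, not to be seen), the plug's foot bottoms hard on a rigid seat: up to 14 N does not bed it, over 28 N breaks it
- tea_box: small carton 102 x 53 x 60 mm at the front of the worktop, loose bystander; origin at the centre of its underside
- small_carton: small carton 107 x 55 x 52 mm behind the work, loose bystander; origin at the centre of its underside
- jar_a: small spice jar, 42 mm in diameter and 108 mm tall, back left, loose bystander; origin at the centre of its underside
- salt_box: upright carton 46 x 67 x 143 mm, back right, loose bystander; origin at the centre of its underside

How it is judged:
By the outcome, as a careful person would: the job done as asked, in the order asked, and still so for the second after the job is handed in, with the robot touching nothing.
It also fails if it takes over 72 s, if anything falls off the work surface, if the arm or the gripper's body presses on something with over 40 N, if the wrist force passes 120 N, or if a joint passes its speed limit or range.

## Working session

There is one attempt and no reset: what is moved stays moved. The work goes in short steps, Python scripts to look and compute and a shell command to move; the robot and the scene stay as the last step left them, time stands still between calls to the robot, and variables do not carry over. Pictures are saved under pics/ and viewed, about 8 in all and at most 12, crops included, and the job is handed in when it is done.

```bash
ls; mkdir -p pics; cat > h.py <<'E'
import numpy as np, cv2
from plant import r
def snap(n,f):
    info=r.camera_info(n); im,d=r.capture(n)
    cv2.imwrite(f'pics/{f}.png',im[:,:,::-1]); np.savez(f'pics/{f}.npz',im=im,d=d,K=info['mtx'],T=info['pose'])
    return im,d,np.array(info['mtx']),np.array(info['pose'])
def load(f):
    z=np.load(f'pics/{f}.npz'); return z['im'],z['d'],z['K'],z['T']
def ray(u,v,K,T,z):
    a=T[:3,:3]@np.linalg.inv(K)@np.array([u,v,1.]); o=T[:3,3]; return o+a*(z-o[2])/a[2]
def cloud(d,K,T):
    v,u=np.mgrid[:d.shape[0],:d.shape[1]]
    p=np.stack([(u-K[0,2])*d/K[0,0],(v-K[1,2])*d/K[1,1],d],-1)
    return p@T[:3,:3].T+T[:3,3]
E
python3 - <<'E'
from h import *
for n in ['top','scene']:
    im,d,K,T=snap(n,n+'0'); print(n,T.round(3).tolist(),K.round(1).tolist(),(d>0).mean())
a=cv2.imread('pics/top0.png');b=cv2.imread('pics/scene0.png')
print(r.get_state())
E
```

```text
pics
top [[-0.005, -0.994, 0.105, 0.398], [-1.0, 0.003, -0.017, 0.056], [0.016, -0.105, -0.994, 1.473], [0.0, 0.0, 0.0, 1.0]] [[532.9, 0.0, 276.1], [0.0, 532.9, 196.5], [0.0, 0.0, 1.0]] 0.9960799319727891
scene [[-0.636, -0.335, 0.695, -0.178], [-0.772, 0.256, -0.582, 0.648], [0.017, -0.907, -0.421, 0.545], [0.0, 0.0, 0.0, 1.0]] [[489.3, 0.0, 282.8], [0.0, 489.3, 204.8], [0.0, 0.0, 1.0]] 0.995969387755102
{'time_s': 0.1, 'joints': array([ 8.19399135e+01,  2.05870041e+01,  6.38501556e-01, -1.84523039e-02,
       -7.01361863e+01, -1.65070651e+01]), 'qd': array([ 0.08028069, -0.04064246,  0.13401018,  0.13610283, -0.00092397,
        0.05211407]), 'joint_torque': array([-4.23403408e-04, -5.84160233e+01,  2.93750972e+01,  7.01531410e+00,
        1.01638897e-02, -5.79012908e-05]), 'tcp_pos': array([0.28046263, 0.61345001, 0.20541388]), 'eef_rot': array([ 1.79913872e+02, -7.43291822e-03, -2.45734287e+01]), 'contact_force': array([-0.17088567, -0.06892294, -0.17571814]), 'moment': array([ 0.01535515, -0.05130393,  0.02984131]), 'gripper_width': 0.08771543239894386}
```

View pics/top0.png

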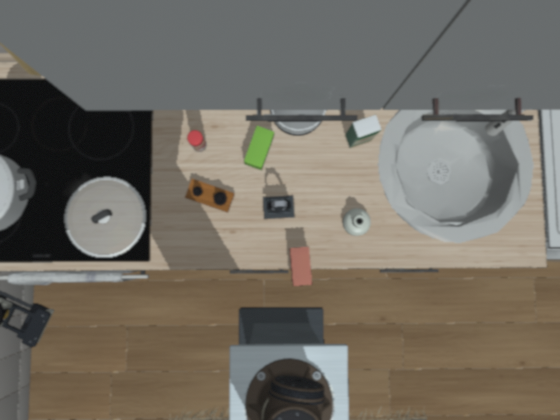

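View pics/scene0.png

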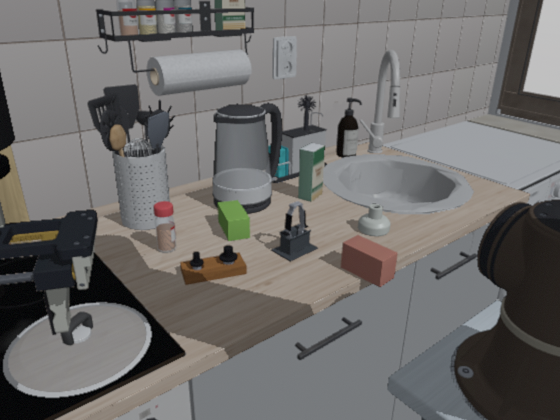

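Top view: rack at (210,195) with the smaller stopper left at (197,191), stand and tongs at (279,206), cruet at (357,221), tea box in front at (301,266). Scene view agrees. Next, rough positions from both views.

```bash
python3 - <<'E'
from h import *
im,d,K,T=load('top0'); P=cloud(d,K,T)
for n,u,v,z in [('small',197,190,.05),('big',220,198,.05),('stand',279,207,.004),('tongs',279,205,.11),('cruet',359,221,.062),('tea',301,266,.06)]:
    print(n,ray(u,v,K,T,z).round(3),P[v,u].round(3))
for f,w in [('top0',(180,150,400,290)),('scene0',(170,190,430,300))]:
    im,d,K,T=load(f);P=cloud(d,K,T);print(f)
    # dark/tall blobs
    z=P[...,2]
    ok=(P[...,0]>.35)&(P[...,0]<.75)&(P[...,1]>-.25)&(P[...,1]<.35)&(z>.012)&(z<.2)
    n,l,s,c=cv2.connectedComponentsWithStats(ok.astype(np.uint8))
    for i in range(1,n):
        if s[i,4]>15:
            q=P[l==i]; print(s[i,:5],q.min(0).round(3),q.max(0).round(3),np.median(q,0).round(3),im[l==i].mean(0).round())
info=r.camera_info('wrist');print(np.array(info['mtx']).round(1).tolist())
R=cv2.Rodrigues(np.zeros(3))[0]
from scipy.spatial.transform import Rotation as Ro
s=r.get_state();M=np.eye(4);M[:3,:3]=Ro.from_euler('xyz',s['eef_rot'],degrees=True).as_matrix();M[:3,3]=s['tcp_pos']
print((np.linalg.inv(M)@np.array(info['pose'])).round(3).tolist())
E
```

```text
small [0.566 0.244 0.05 ] [0.566 0.243 0.053]
big [0.545 0.182 0.05 ] [0.544 0.181 0.059]
stand [0.524 0.023 0.004] [0.524 0.023 0.005]
tongs [0.52  0.025 0.11 ] [0.519 0.025 0.114]
cruet [ 0.481 -0.188  0.062] [ 0.481 -0.189  0.056]
tea [ 0.363 -0.033  0.06 ] [ 0.363 -0.033  0.059]
top0
[283 110  21   4  49] [ 0.738 -0.033  0.155] [0.749 0.015 0.199] [ 0.743 -0.002  0.191] [129. 134. 135.]
[305 110  14   4  35] [ 0.738 -0.074  0.153] [ 0.75  -0.038  0.199] [ 0.744 -0.059  0.187] [133. 138. 139.]
[346 115  36  33 732] [ 0.689 -0.237  0.013] [ 0.748 -0.163  0.15 ] [ 0.711 -0.193  0.139] [145. 154. 150.]
[277 122  43  14 434] [ 0.723 -0.088  0.012] [0.75  0.028 0.134] [ 0.732 -0.027  0.07 ] [135. 140. 140.]
[244 126  31  44 794] [0.628 0.036 0.013] [0.74  0.118 0.063] [0.682 0.077 0.052] [117. 163.  79.]
[187 130  20  22 307] [0.678 0.223 0.014] [0.719 0.265 0.117] [0.692 0.24  0.105] [159.  89.  87.]
[185 178  50  34 932] [0.512 0.146 0.012] [0.603 0.281 0.059] [0.556 0.212 0.022] [102.  75.  49.]
[267 198  25  16 299] [ 0.504 -0.008  0.014] [0.545 0.056 0.119] [0.523 0.025 0.051] [69
[... 445 characters left out ...]
 108.  98.]
[153 201  23  48 892] [0.677 0.223 0.012] [0.719 0.265 0.112] [0.686 0.25  0.068] [135. 103. 101.]
[279 201  32  52 963] [ 0.503 -0.009  0.012] [0.547 0.057 0.116] [0.521 0.031 0.044] [59. 61. 64.]
[358 203  32  30 643] [ 0.445 -0.222  0.012] [ 0.517 -0.15   0.065] [ 0.471 -0.176  0.032] [136. 140. 138.]
[341 234  41  41 905] [ 0.35  -0.06   0.012] [ 0.416 -0.002  0.064] [ 0.381 -0.009  0.054] [111.  78.  71.]
[ 180  245   66   35 1303] [0.511 0.146 0.012] [0.606 0.281 0.056] [0.549 0.215 0.021] [83. 62. 44.]
[[343.4, 0.0, 277.3], [0.0, 343.4, 214.3], [0.0, 0.0, 1.0]]
[[-0.001, -0.967, -0.255, 0.068], [1.0, -0.001, 0.0, 0.0], [-0.001, -0.255, 0.967, -0.178], [0.0, 0.0, 0.0, 1.0]]
```

```bash
python3 -m inch '[{"z":-1},{"z":-1},{"x":1,"y":0.7},{"x":1,"y":0.7},{"x":1,"y":0.7}]' 1 10
python3 -m inch '[{"x":1,"y":0.7},{"x":1,"y":0.7},{"x":1,"y":0.7},{"x":1,"y":0.7},{"x":1,"y":0.7}]'
python3 -m inch '[{"x":1,"y":0.7},{"x":1,"y":0.7},{"x":1,"y":0.7},{"x":1,"y":0.7},{"x":1,"y":0.7}]'
```

```text
validation failed for argument at $[0]...
validation failed for argument at $[0]...
validation failed for argument at $[0]...
```

```bash
python3 -m inch '[{"x":0,"y":0,"z":-1,"yaw":0},{"x":0,"y":0,"z":-1,"yaw":0},{"x":1,"y":0.7,"z":0,"yaw":0},{"x":1,"y":0.7,"z":0,"yaw":0},{"x":1,"y":0.7,"z":0,"yaw":0}]' 1 10
```

```text
time_s: 0.52
tcp_pos: [0.3247, 0.5351, 0.2524]
eef_rot: [179.4, -0.1, -24.3]
contact_force: [0.7, 0.0, 0.5]
gripper_width: 0.0875
```

```bash
python3 -m inch '[{"x":1,"y":0.7,"z":0,"yaw":0},{"x":1,"y":0.7,"z":0,"yaw":0},{"x":1,"y":0.7,"z":0,"yaw":0},{"x":1,"y":0.7,"z":0,"yaw":0},{"x":1,"y":0.7,"z":0,"yaw":0}]' 
python3 -m inch '[{"x":1,"y":0.7,"z":0,"yaw":0},{"x":1,"y":0.7,"z":0,"yaw":0},{"x":1,"y":0.7,"z":0,"yaw":0},{"x":1,"y":0.7,"z":0,"yaw":0},{"x":1,"y":0.7,"z":0,"yaw":0}]' 
python3 -m inch '[{"x":0.9,"y":0.7,"z":0,"yaw":-1},{"x":0.9,"y":0.6,"z":0,"yaw":-1},{"x":0.9,"y":0.6,"z":0,"yaw":-1},{"x":0,"y":0,"z":0,"yaw":-1},{"x":0,"y":0,"z":0,"yaw":-1}]'
python3 -m inch '[{"x":0,"y":0,"z":0,"yaw":-1},{"x":0,"y":0,"z":0,"yaw":0}]'
python3 - <<'E'
from h import *
snap('wrist','w1')
E
```

```text
time_s: 0.93
tcp_pos: [0.4042, 0.3969, 0.2518]
eef_rot: [179.3, -0.0, -24.2]
contact_force: [0.5, 0.5, 0.2]
gripper_width: 0.0879
time_s: 1.35
tcp_pos: [0.4839, 0.258, 0.252]
eef_rot: [179.2, 0.0, -24.1]
contact_force: [0.8, 0.2, 0.4]
gripper_width: 0.0875
time_s: 1.77
tcp_pos: [0.5335, 0.1805, 0.2512]
eef_rot: [179.1, 0.5, -3.7]
contact_force: [0.5, -0.2, -0.3]
gripper_width: 0.0875
time_s: 1.93
tcp_pos: [0.5336, 0.1789, 0.2502]
eef_rot: [179.1, 0.6, 0.5]
contact_force: [0.3, 0.6, 0.5]
gripper_width: 0.0876
```

View pics/w1.png

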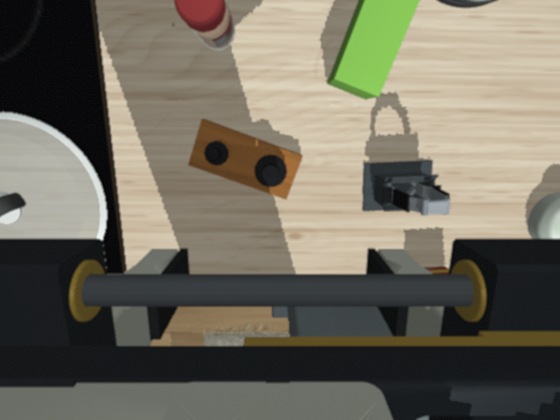

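Wrist view: the small knob is at (216,153), the big one at (270,170), the stand at (400,185), the tongs bow at (432,205) and the cruet edge at (550,225). Next I measure these.

```bash
cat >> h.py <<'E'
def rep(f,boxes):
    im,d,K,T=load(f);P=cloud(d,K,T)
    for n,(x0,x1,y0,y1,z0,z1) in boxes.items():
        m=(d>0)&(P[...,0]>x0)&(P[...,0]<x1)&(P[...,1]>y0)&(P[...,1]<y1)&(P[...,2]>z0)&(P[...,2]<z1)
        q=P[m]
        if len(q)<4: print(n,'few');continue
        c,wh,a=cv2.minAreaRect((q[:,:2]*1000).astype(np.float32))
        print(n,len(q),'rect',np.round(c,1),np.round(wh,1),round(a,1),'mean',(q.mean(0)*1000).round(1),'zmax',(q[:,2].max()*1000).round(1))
E
python3 - <<'E'
from h import *
B=dict(small=(.53,.6,.225,.27,.044,.07),big=(.51,.58,.15,.21,.044,.07),rackTop=(.48,.63,.12,.3,.014,.024),lips=(.48,.57,-.03,.08,.040,.052),foot=(.48,.57,-.03,.08,.0025,.010),bow=(.48,.57,-.02,.07,.1,.13),tongmid=(.48,.57,-.02,.07,.06,.1),rim=(.44,.52,-.22,-.15,.055,.072))
for f in ['w1','top0','scene0']: print(f); rep(f,B)
im,d,K,T=load('w1')
big=cv2.resize(im[100:260,330:490],None,fx=5,fy=5,interpolation=cv2.INTER_CUBIC);cv2.imwrite('pics/w1c.png',big[:600,:,::-1])
E
```

```text
w1
small 145 rect [565.7 244.8] [13.2 13.3] 72.2 mean [566.1 244.5  51.7] zmax 54.2
big 264 rect [546.1 183.2] [19.4 18.7] 1.0 mean [546.6 183.4  52.1] zmax 54.6
rackTop 3715 rect [556.3 213.4] [124.3  56.3] 70.5 mean [559.  216.4  19.4] zmax 22.3
lips 714 rect [523.8  24.6] [40.9 64.6] 4.3 mean [529.3  28.5  45.8] zmax 52.0
foot 1364 rect [530.2  24.5] [73.1 86.4] 4.7 mean [532.9  34.4   4. ] zmax 10.0
bow 533 rect [523.8  26. ] [15.8 29.6] 3.2 mean [524.3  27.9 111.2] zmax 115.7
tongmid 543 rect [523.8  25.4] [18.1 47.6] 3.3 mean [525.2  33.7  81.7] zmax 100.0
rim few
top0
small 24 rect [565.9 245.4] [13.2 11.3] 84.7 mean [565.4 245.2  52.1] zmax 58.8
big 48 rect [546.4 183.6] [19.5 17.9] 27.4 mean [546.  183.2  53.1] zmax 58.9
rackTop 591 rect [556.9 213.6] [125.6  56.5] 70.7 mean [556.7 215.   20. ] zmax 24.0
lips 137 rect [524.7  24.6] [40.4 64.3] 4.0 mean [523.3  24.1  46.4] zmax 51.9
foot 421 rect [525.3  24.4] [108.1  86.5] 89.9 mean [522.7  25.    5.4] zmax 9.9
bow 68 rect [524.8  25.3] [13.6 32.1] 5.4 mean [524.5  25.1 112.4] zmax 119.5
tongmid 41 rect [524.3  24.9] [17.6 47.7] 3.2 mean [523.9  29.6  88.6] zmax 99.6
rim 115 rect [ 482.1 -188.8] [29.7 31.3] 1.5 mean [ 482.1 -189.    61. ] zmax 70.1
scene0
small 50 rect [566.4 244.9] [13.1 14. ] 4.7 mean [565.1 246.1  50.4] zmax 55.2
big 78 rect [546.1 184.1] [19.1 16.9] 43.0 mean [544.5 184.9  51.1] zmax 56.3
rackTop 853 rect [558.3 212.8] [124.5  62. ] 70.8 mean [550.8 219.5  20. ] zmax 24.0
lips 204 rect [524.7  25. ] [42.3 63.2] 2.3 mean [524.6  23.7  45.1] zmax 52.0
foot 327 rect [512.7  25. ] [109.8  76.5] 76.8 mean [513.3  34.4   5. ] zmax 9.9
bow 94 rect [525.6  26.3] [16.9 33.4] 5.8 mean [523.9  27.6 109.7] zmax 116.2
tongmid 223 rect [525.5  25. ] [20.4 50.3] 2.2 mean [524.   27.3  79.6] zmax 99.9
rim 100 rect [ 480.9 -188.2] [32.1 32.1] 10.3 mean [ 480.6 -187.6   60.3] zmax 64.6
```

View pics/w1c.png

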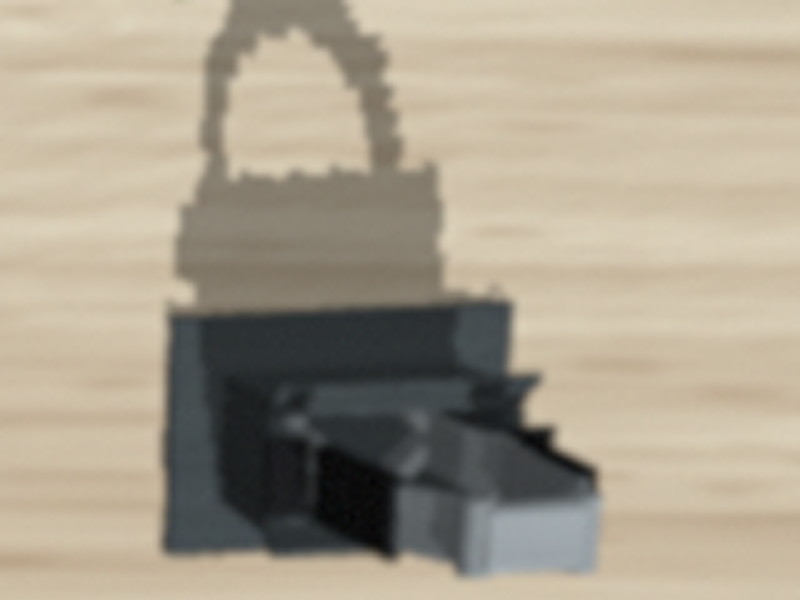

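The three views agree: tongs and stand at (0.524, 0.025) with yaw about +4°, small knob at (0.566, 0.245), mouth at (0.481, -0.188). I'm moving above the tongs.

```bash
python3 -m inch '[{"x":-0.2,"y":0.9,"z":0,"yaw":-0.9},{"x":-0.2,"y":0.9,"z":0,"yaw":0},{"x":-0.2,"y":0.9,"z":0,"yaw":0},{"x":-0.2,"y":0.9,"z":0,"yaw":0},{"x":0,"y":0.9,"z":0,"yaw":0}]' 
python3 -m inch '[{"x":0,"y":0.8,"z":0,"yaw":0},{"x":0,"y":0.6,"z":0.6,"yaw":0},{"x":0,"y":0,"z":0.6,"yaw":0},{"x":0,"y":0,"z":0.6,"yaw":0},{"x":0,"y":0,"z":0.6,"yaw":0}]' 
```

```text
time_s: 2.4
tcp_pos: [0.518, 0.0662, 0.2503]
eef_rot: [179.1, 0.8, 3.7]
contact_force: [-0.8, 0.2, -0.2]
gripper_width: 0.0876
time_s: 2.82
tcp_pos: [0.5204, 0.026, 0.1931]
eef_rot: [179.2, 0.4, 2.7]
contact_force: [0.1, 0.5, 0.1]
gripper_width: 0.0874
```

```bash
python3 -m inch '[{"x":0.14,"y":0,"z":0.8,"yaw":-0.3},{"x":0,"y":0,"z":0.8,"yaw":0},{"x":0,"y":0,"z":0.8,"yaw":0},{"x":0,"y":0,"z":0.8,"yaw":0},{"x":0,"y":0,"z":0.8,"yaw":0}]' 
python3 -m inch '[{"x":0,"y":0,"z":0.5,"yaw":0},{"x":0,"y":0,"z":0.2,"yaw":0},{"x":0,"y":0,"z":0,"yaw":0}]' 
python3 - <<'E'
from h import *
snap('wrist','w2');snap('scene','s2')
E
```

```text
time_s: 3.23
tcp_pos: [0.5238, 0.0257, 0.0905]
eef_rot: [179.3, 0.2, 3.2]
contact_force: [0.8, -0.6, 0.3]
gripper_width: 0.0877
time_s: 3.48
tcp_pos: [0.5205, 0.0251, 0.0678]
eef_rot: [179.1, 0.6, 2.8]
contact_force: [-0.3, -0.2, 0.8]
gripper_width: 0.0875
```

View pics/w2.png

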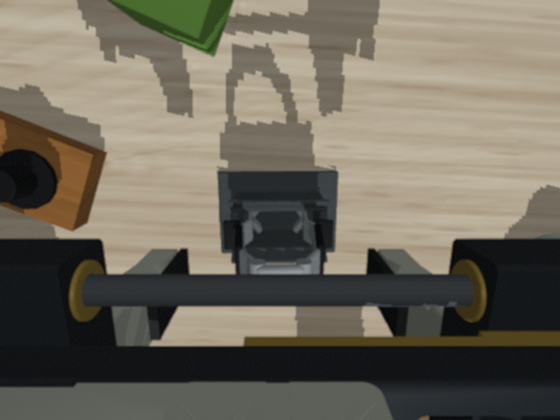

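Wrist view: the tongs are centred between the fingers (tongs column 280, TCP column 277), the stand is square, and nothing is in the way. I'm correcting x and closing gently.

```bash
python3 -m inch '[{"x":0.14,"y":0,"z":0.06,"yaw":-0.2},{"x":0,"y":0,"z":0,"yaw":0}]' 0.15 6
python3 -m inch '[{"x":0,"y":0,"z":0,"yaw":0},{"x":0,"y":0,"z":0,"yaw":0},{"x":0,"y":0,"z":0,"yaw":0},{"x":0,"y":0,"z":0,"yaw":0},{"x":0,"y":0,"z":0,"yaw":0}]' 
python3 -m inch '[{"x":0,"y":0,"z":0,"yaw":0},{"x":0,"y":0,"z":0,"yaw":0},{"x":0,"y":0,"z":0,"yaw":0}]' 0.01 
```

```text
time_s: 3.75
tcp_pos: [0.5265, 0.0262, 0.0695]
eef_rot: [179.2, 0.3, 3.8]
contact_force: [0.3, -0.1, 1.1]
gripper_width: 0.0792
time_s: 4.17
tcp_pos: [0.5284, 0.0268, 0.0721]
eef_rot: [179.3, 0.0, 3.7]
contact_force: [-0.1, 0.3, -0.5]
gripper_width: 0.0516
time_s: 4.42
tcp_pos: [0.5284, 0.0268, 0.0723]
eef_rot: [179.3, 0.0, 3.7]
contact_force: [-0.2, -0.5, -0.4]
gripper_width: 0.0448
```

```bash
python3 -m inch '[{"x":0,"y":0,"z":0,"yaw":0},{"x":0,"y":0,"z":0,"yaw":0},{"x":-0.16,"y":0.04,"z":0.25,"yaw":0},{"x":0,"y":0,"z":0,"yaw":0},{"x":0,"y":0,"z":0,"yaw":0}]' 0.2 6
python3 -m inch '[{"x":0,"y":0,"z":0,"yaw":0},{"x":0,"y":0,"z":0,"yaw":0}]'
```

```text
time_s: 4.83
tcp_pos: [0.5239, 0.0253, 0.0652]
eef_rot: [179.3, 0.0, 3.7]
contact_force: [0.2, -0.3, 0.5]
gripper_width: 0.0521
time_s: 5.0
tcp_pos: [0.5235, 0.0251, 0.0649]
eef_rot: [179.3, 0.1, 3.7]
contact_force: [0.2, -0.2, -0.5]
gripper_width: 0.0525
```

```bash
python3 -m inch '[{"x":0,"y":0,"z":0,"yaw":0},{"x":0,"y":0,"z":0,"yaw":0},{"x":0,"y":0,"z":0,"yaw":0},{"x":0,"y":0,"z":-0.2,"yaw":0},{"x":0,"y":0,"z":-0.3,"yaw":0}]' 0 6
python3 -m inch '[{"x":0,"y":0,"z":-0.5,"yaw":0},{"x":0,"y":0,"z":-0.5,"yaw":0},{"x":0,"y":0,"z":-0.5,"yaw":0},{"x":0,"y":0,"z":-0.5,"yaw":0},{"x":0,"y":0,"z":-0.5,"yaw":0}]'
python3 -m inch '[{"x":0,"y":0,"z":-0.5,"yaw":0},{"x":0,"y":0,"z":-0.3,"yaw":0},{"x":0,"y":0,"z":0,"yaw":0},{"x":0,"y":0,"z":0,"yaw":0}]'
python3 - <<'E'
from h import *
snap('scene','s3');im,d,K,T=load('s3')
cv2.imwrite('pics/s3c.png',cv2.resize(im[100:300,150:420],None,fx=2.9,fy=2.9,interpolation=cv2.INTER_CUBIC)[:,:,::-1])
E
```

```text
time_s: 5.42
tcp_pos: [0.5227, 0.025, 0.0769]
eef_rot: [179.3, 0.2, 3.7]
contact_force: [0.1, -0.1, 1.0]
gripper_width: 0.0438
time_s: 5.83
tcp_pos: [0.5223, 0.0256, 0.1442]
eef_rot: [179.2, 0.3, 3.7]
contact_force: [-0.6, 0.2, -0.8]
gripper_width: 0.044
time_s: 6.17
tcp_pos: [0.5243, 0.0265, 0.1708]
eef_rot: [179.4, -0.2, 3.7]
contact_force: [0.0, -0.1, -0.2]
gripper_width: 0.0438
```

View pics/s3c.png

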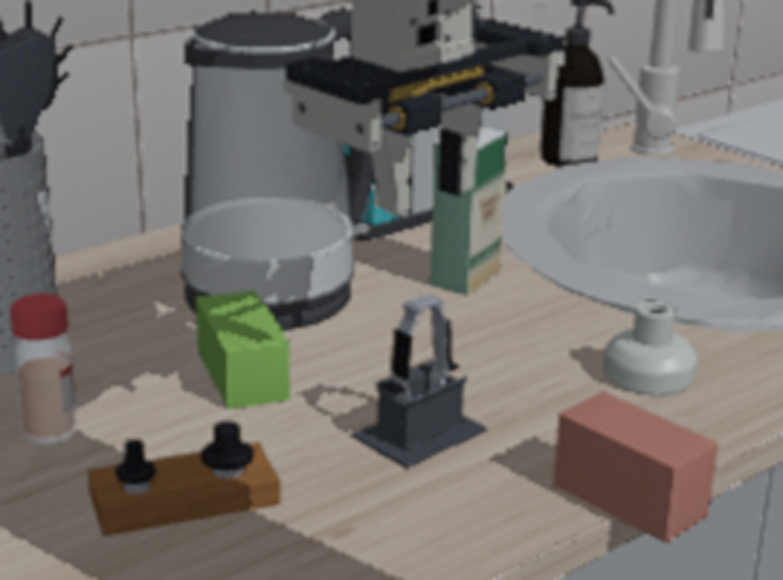

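The scene view shows the tongs still in the stand at crop (425,340), so the grip slipped off. The gripper is clear above them. I'll re-measure before grasping again.

```bash
python3 - <<'E'
from h import *
snap('wrist','w3')
B=dict(lips=(.48,.57,-.03,.08,.040,.052),bow=(.48,.57,-.02,.07,.1,.13),tongmid=(.48,.57,-.02,.07,.06,.1))
for f in ['w3','s3']: print(f); rep(f,B)
s=r.get_state();print(s['tcp_pos'],s['gripper_width'])
E
python3 -m inch '[{"x":0,"y":0,"z":0,"yaw":0},{"x":0,"y":0,"z":0,"yaw":0},{"x":0,"y":0,"z":0,"yaw":0},{"x":0,"y":0,"z":0,"yaw":0},{"x":0,"y":0,"z":0,"yaw":0}]' 0.5 6
```

```text
w3
lips 1045 rect [524.2  24.2] [40.8 64.1] 2.5 mean [532.2  23.8  45.8] zmax 52.0
bow 852 rect [524.2  25. ] [15.6 31.5] 4.2 mean [524.8  24.8 111.7] zmax 115.7
tongmid 415 rect [524.4  24.7] [18.2 47.8] 2.4 mean [526.3  25.8  89.6] zmax 99.9
s3
lips 202 rect [527.   23.8] [44.1 62.3] 3.6 mean [524.6  23.1  45.1] zmax 51.9
bow 93 rect [525.2  24.8] [15.4 31.3] 1.7 mean [523.7  27.2 109.9] zmax 116.4
tongmid 225 rect [525.   24.9] [19.5 49.8] 2.7 mean [524.   27.9  79.8] zmax 99.7
[0.52400655 0.02631036 0.17019574] 0.04383491582888248
time_s: 6.68
tcp_pos: [0.5224, 0.0258, 0.1672]
eef_rot: [179.2, 0.2, 3.7]
contact_force: [0.1, 0.6, 0.4]
gripper_width: 0.065
```

```bash
python3 -m inch '[{"x":0.05,"y":0.03,"z":0.7,"yaw":0},{"x":0,"y":0,"z":0.7,"yaw":0},{"x":0,"y":0,"z":0.7,"yaw":0},{"x":0,"y":0,"z":0.7,"yaw":0},{"x":0,"y":0,"z":0.6,"yaw":0}]' 0.6 4
python3 -m inch '[{"x":0,"y":0,"z":0.3,"yaw":0},{"x":0,"y":0,"z":0,"yaw":0},{"x":0,"y":0,"z":0,"yaw":0},{"x":0,"y":0,"z":0,"yaw":0},{"x":0,"y":0,"z":0,"yaw":0}]'
python3 -m inch '[{"x":0,"y":0,"z":0,"yaw":0},{"x":0,"y":0,"z":0,"yaw":0}]'
```

```text
time_s: 7.1
tcp_pos: [0.5268, 0.0249, 0.0826]
eef_rot: [179.3, -0.2, 3.8]
contact_force: [0.9, 0.5, -0.3]
gripper_width: 0.0702
time_s: 7.52
tcp_pos: [0.5255, 0.0242, 0.0726]
eef_rot: [179.2, 0.0, 3.8]
contact_force: [0.7, 1.0, -0.8]
gripper_width: 0.0703
time_s: 7.68
tcp_pos: [0.5265, 0.0246, 0.0741]
eef_rot: [179.3, -0.1, 3.8]
contact_force: [-0.9, 0.5, -0.7]
gripper_width: 0.0704
```

```bash
python3 -m inch '[{"x":-0.06,"y":0,"z":0.36,"yaw":0},{"x":0,"y":0,"z":0,"yaw":0},{"x":0,"y":0,"z":0,"yaw":0}]' 0.25 4
python3 -m inch '[{"x":0,"y":0,"z":0,"yaw":0},{"x":0,"y":0,"z":0,"yaw":0},{"x":0,"y":0,"z":0,"yaw":0},{"x":0,"y":0,"z":0,"yaw":0},{"x":0,"y":0,"z":0,"yaw":0}]' -1 4
python3 -m inch '[{"x":0,"y":0,"z":0,"yaw":0},{"x":0,"y":0,"z":0,"yaw":0}]'
```

```text
time_s: 7.93
tcp_pos: [0.5258, 0.0247, 0.0657]
eef_rot: [179.3, -0.3, 3.8]
contact_force: [0.7, 0.3, 0.2]
gripper_width: 0.0571
time_s: 8.35
tcp_pos: [0.5254, 0.0246, 0.0654]
eef_rot: [179.3, -0.2, 3.8]
contact_force: [-0.2, 0.2, 0.2]
gripper_width: 0.0432
time_s: 8.52
tcp_pos: [0.5254, 0.0246, 0.0653]
eef_rot: [179.3, -0.2, 3.8]
contact_force: [-0.0, -1.0, -0.4]
gripper_width: 0.044
```

```bash
python3 -m inch '[{"x":0,"y":0,"z":-0.15,"yaw":0},{"x":0,"y":0,"z":-0.15,"yaw":0},{"x":0,"y":0,"z":-0.15,"yaw":0},{"x":0,"y":0,"z":0,"yaw":0}]'
python3 - <<'E'
from h import *
snap('wrist','w4')
B=dict(lips=(.48,.57,-.03,.08,.040,.052),bow=(.48,.57,-.02,.07,.1,.15))
rep('w4',B)
E
```

```text
time_s: 8.85
tcp_pos: [0.5251, 0.0246, 0.0775]
eef_rot: [179.3, -0.2, 3.8]
contact_force: [0.4, -0.4, -1.2]
gripper_width: 0.0437
lips 2320 rect [524.2  23.7] [40.9 59.8] 3.4 mean [525.3  24.1  44.4] zmax 52.0
bow 4015 rect [525.1  25.2] [21.8 75.9] 3.6 mean [529.4  25.5 122.8] zmax 150.0
```

```bash
cat >> h.py <<'E'
def hist(f,x0,x1,y0,y1,z0,z1,w=.002):
    im,d,K,T=load(f);P=cloud(d,K,T)
    m=(d>0)&(P[...,0]>x0)&(P[...,0]<x1)&(P[...,1]>y0)&(P[...,1]<y1)&(P[...,2]>z0)&(P[...,2]<z1)
    h,e=np.histogram(P[m][:,2],np.arange(z0,z1+w,w)); print(f,[(round(a*1000),int(b)) for a,b in zip(e,h) if b>0])
E
python3 - <<'E'
from h import *
for f in ['w2','w3','w4']: hist(f,.515,.535,.015,.035,.1,.14)
E
```

```text
w2 [(104, 3), (106, 23), (108, 38), (110, 117), (112, 322), (114, 39)]
w3 [(104, 1), (106, 5), (108, 9), (110, 31), (112, 408), (114, 117)]
w4 [(116, 4), (118, 20), (120, 22), (122, 6), (124, 57), (126, 4)]
```

The tongs are held: the bow rose 12 mm along with the tool. I'm lifting slowly.

```bash
python3 -m inch '[{"x":0,"y":0,"z":-0.3,"yaw":0},{"x":0,"y":0,"z":-0.35,"yaw":0},{"x":0,"y":0,"z":-0.35,"yaw":0},{"x":0,"y":0,"z":-0.35,"yaw":0},{"x":0,"y":0,"z":-0.35,"yaw":0}]'
python3 -m inch '[{"x":0,"y":0,"z":-0.35,"yaw":0},{"x":0,"y":0,"z":-0.35,"yaw":0},{"x":0,"y":0,"z":-0.2,"yaw":0},{"x":0,"y":0,"z":-0.1,"yaw":0},{"x":0,"y":0,"z":0,"yaw":0}]'
python3 - <<'E'
from h import *
snap('wrist','w5');s=r.get_state();z=s['tcp_pos'][2];print(s['tcp_pos'],z)
hist('w5',.515,.535,.015,.035,.1,z+.07)
E
```

```text
time_s: 9.32
tcp_pos: [0.5238, 0.0248, 0.1224]
eef_rot: [179.3, -0.0, 3.8]
contact_force: [-0.7, 0.3, -1.0]
gripper_width: 0.0434
time_s: 9.73
tcp_pos: [0.5252, 0.0257, 0.1541]
eef_rot: [179.4, -0.4, 3.8]
contact_force: [-0.2, 0.5, -0.9]
gripper_width: 0.0433
[0.52517388 0.02565521 0.15380577] 0.15380576943722057
w5 [(104, 1), (108, 1), (192, 1), (194, 17), (196, 25), (198, 6), (200, 46), (202, 18)]
```

```bash
python3 -m inch '[{"x":0.1,"y":-0.4,"z":0,"yaw":0},{"x":0.2,"y":-0.7,"z":0,"yaw":0},{"x":0.2,"y":-0.8,"z":0,"yaw":0},{"x":0.2,"y":-0.8,"z":0,"yaw":0},{"x":0.2,"y":-0.8,"z":0,"yaw":0}]'
python3 -m inch '[{"x":0.2,"y":-0.8,"z":0,"yaw":0},{"x":0.2,"y":-0.8,"z":0,"yaw":0},{"x":0.2,"y":-0.8,"z":0,"yaw":0},{"x":0.2,"y":-0.8,"z":0,"yaw":0},{"x":0.2,"y":-0.8,"z":0,"yaw":0}]'
python3 -m inch '[{"x":0.2,"y":-0.6,"z":0,"yaw":0},{"x":0,"y":-0.3,"z":0,"yaw":0},{"x":0,"y":0,"z":0,"yaw":0},{"x":0,"y":0,"z":0,"yaw":0}]'
```

```text
time_s: 10.2
tcp_pos: [0.5404, 0.1153, 0.1506]
eef_rot: [179.3, -0.1, 3.4]
contact_force: [-0.1, 0.3, -0.9]
gripper_width: 0.0434
time_s: 10.62
tcp_pos: [0.5581, 0.2236, 0.1452]
eef_rot: [179.1, 0.2, 3.4]
contact_force: [1.0, -0.8, -0.6]
gripper_width: 0.044
time_s: 10.95
tcp_pos: [0.5611, 0.252, 0.1413]
eef_rot: [179.0, 0.4, 3.6]
contact_force: [-0.0, -0.9, -0.9]
gripper_width: 0.0436
```

```bash
python3 -m inch '[{"x":0.19,"y":0.26,"z":0,"yaw":0},{"x":0,"y":0,"z":0,"yaw":0},{"x":0,"y":0,"z":0,"yaw":0},{"x":0,"y":0,"z":0,"yaw":0},{"x":0,"y":0,"z":0,"yaw":0}]'
python3 - <<'E'
from h import *
snap('wrist','w6');s=r.get_state();z=s['tcp_pos'][2];print(s['tcp_pos'],s['eef_rot'])
hist('w6',.55,.58,.235,.255,.1,z+.07)
E
```

```text
time_s: 11.37
tcp_pos: [0.566, 0.2418, 0.1414]
eef_rot: [179.0, 0.5, 3.4]
contact_force: [0.3, -0.1, -0.8]
gripper_width: 0.0434
[0.56598414 0.24180213 0.14144834] [178.9510441    0.47956447   3.45138777]
w6 [(176, 2), (178, 4), (180, 7), (182, 21), (184, 25), (186, 11), (188, 49), (190, 2)]
```

View pics/w6.png

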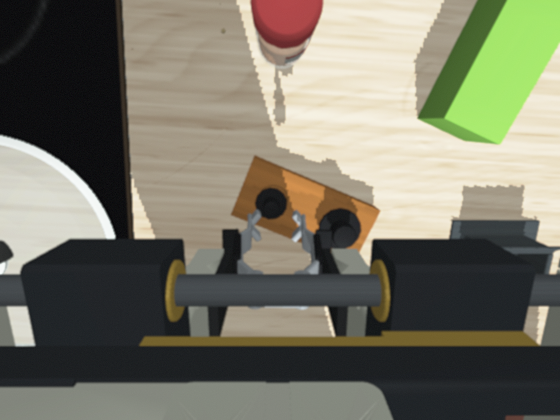

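The wrist view shows the open jaws at (250–300,222) straddling the small knob at (270,203), offset about 4 mm in y. I'm correcting that and descending.

```bash
python3 -m inch '[{"x":0,"y":-0.16,"z":0,"yaw":0},{"x":0,"y":0,"z":0,"yaw":0},{"x":0,"y":0,"z":0.3,"yaw":0},{"x":0,"y":0,"z":0.3,"yaw":0},{"x":0,"y":0,"z":0.1,"yaw":0}]'
python3 -m inch '[{"x":0,"y":0,"z":0,"yaw":0},{"x":0,"y":0,"z":0,"yaw":0},{"x":0,"y":0,"z":0,"yaw":0}]'
```

```text
time_s: 11.83
tcp_pos: [0.566, 0.2461, 0.1237]
eef_rot: [179.0, 0.4, 3.4]
contact_force: [0.1, 0.1, -1.6]
gripper_width: 0.0435
time_s: 12.08
tcp_pos: [0.565, 0.2456, 0.1215]
eef_rot: [178.9, 0.5, 3.4]
contact_force: [0.1, 0.7, -0.6]
gripper_width: 0.0437
```

```bash
python3 -m inch '[{"x":0.05,"y":0,"z":0.2,"yaw":0},{"x":0,"y":0,"z":0.2,"yaw":0},{"x":0,"y":0,"z":0.2,"yaw":0},{"x":0,"y":0,"z":0.2,"yaw":0},{"x":0,"y":0,"z":0.1,"yaw":0}]'
python3 -m inch '[{"x":0,"y":0,"z":0,"yaw":0},{"x":0,"y":0,"z":0,"yaw":0}]'
```

```text
time_s: 12.5
tcp_pos: [0.5668, 0.2455, 0.0976]
eef_rot: [179.0, 0.4, 3.4]
contact_force: [-0.4, 0.6, -1.3]
gripper_width: 0.0436
time_s: 12.67
tcp_pos: [0.5663, 0.2451, 0.0963]
eef_rot: [178.9, 0.5, 3.4]
contact_force: [-0.6, -0.1, -0.9]
gripper_width: 0.0436
```

```bash
python3 -m inch '[{"x":0,"y":0,"z":0.06,"yaw":0},{"x":0,"y":0,"z":0.05,"yaw":0},{"x":0,"y":0,"z":0,"yaw":0}]'
python3 -m inch '[{"x":0,"y":0,"z":0.03,"yaw":0},{"x":0,"y":0,"z":0,"yaw":0}]'
```

```text
time_s: 12.92
tcp_pos: [0.5664, 0.2452, 0.0936]
eef_rot: [178.9, 0.5, 3.4]
contact_force: [-0.4, 0.8, -0.4]
gripper_width: 0.0435
time_s: 13.08
tcp_pos: [0.5668, 0.2454, 0.0933]
eef_rot: [179.0, 0.5, 3.4]
contact_force: [-0.7, 0.1, -0.7]
gripper_width: 0.0441
```

```bash
python3 -m inch '[{"x":0,"y":0,"z":0,"yaw":0},{"x":0,"y":0,"z":0,"yaw":0},{"x":0,"y":0,"z":0,"yaw":0},{"x":0,"y":0,"z":0,"yaw":0}]' -1 10
python3 -m inch '[{"x":0,"y":0,"z":0,"yaw":0},{"x":0,"y":0,"z":0,"yaw":0},{"x":0,"y":0,"z":0,"yaw":0},{"x":0,"y":0,"z":0,"yaw":0}]' -1 25
python3 -m inch '[{"x":0,"y":0,"z":-0.15,"yaw":0},{"x":0,"y":0,"z":-0.2,"yaw":0},{"x":0,"y":0,"z":-0.3,"yaw":0},{"x":0,"y":0,"z":-0.3,"yaw":0},{"x":0,"y":0,"z":-0.3,"yaw":0}]'
python3 -m inch '[{"x":0,"y":0,"z":-0.3,"yaw":0},{"x":0,"y":0,"z":-0.3,"yaw":0},{"x":0,"y":0,"z":-0.3,"yaw":0},{"x":0,"y":0,"z":-0.1,"yaw":0},{"x":0,"y":0,"z":0,"yaw":0}]'
python3 - <<'E'
from h import *
snap('scene','s7');im,d,K,T=load('s7')
cv2.imwrite('pics/s7c.png',cv2.resize(im[100:300,110:380],None,fx=2.9,fy=2.9,interpolation=cv2.INTER_CUBIC)[:,:,::-1])
E
```

```text
time_s: 13.42
tcp_pos: [0.5669, 0.2454, 0.0935]
eef_rot: [179.0, 0.4, 3.4]
contact_force: [-0.0, 0.2, -0.2]
gripper_width: 0.0396
time_s: 13.75
tcp_pos: [0.5668, 0.2454, 0.0935]
eef_rot: [179.0, 0.4, 3.4]
contact_force: [0.5, -0.7, -1.1]
gripper_width: 0.0393
time_s: 14.17
tcp_pos: [0.566, 0.2454, 0.1259]
eef_rot: [178.9, 0.6, 3.4]
contact_force: [0.1, -0.2, -1.2]
gripper_width: 0.0391
time_s: 14.58
tcp_pos: [0.5677, 0.2469, 0.1577]
eef_rot: [179.1, 0.3, 3.5]
contact_force: [0.2, 0.2, -1.5]
gripper_width: 0.0395
```

View pics/s7c.png

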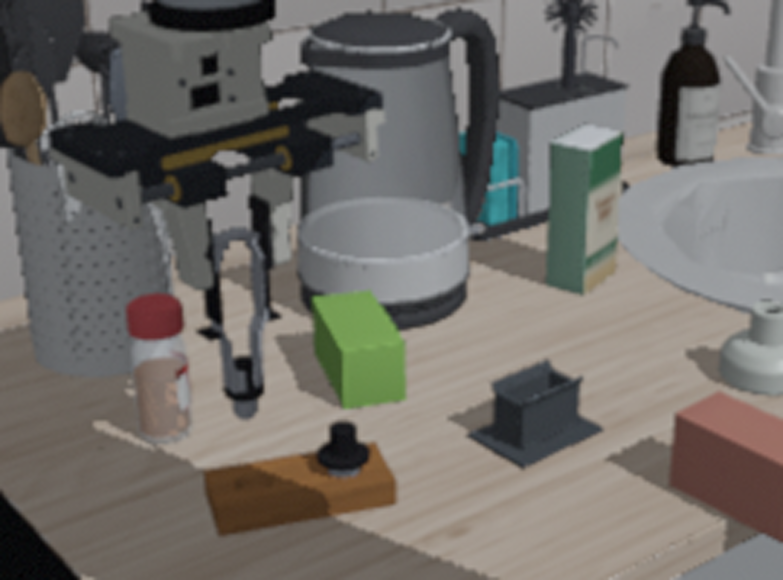

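The scene view shows the stopper hanging upright in the tongs jaws at crop (245,390), the big stopper still in the rack, and the stand empty. I'm carrying it to the cruet.

```bash
python3 -m inch '[{"x":0,"y":0,"z":-0.3,"yaw":0},{"x":-0.1,"y":0.4,"z":-0.3,"yaw":0},{"x":-0.28,"y":0.7,"z":0,"yaw":0},{"x":-0.28,"y":0.9,"z":0,"yaw":0},{"x":-0.28,"y":0.9,"z":0,"yaw":0}]'
python3 -m inch '[{"x":-0.28,"y":0.9,"z":0,"yaw":0},{"x":-0.28,"y":0.9,"z":0,"yaw":0},{"x":-0.28,"y":0.9,"z":0,"yaw":0},{"x":-0.28,"y":0.9,"z":0,"yaw":0},{"x":-0.28,"y":0.9,"z":0,"yaw":0}]'
python3 -m inch '[{"x":-0.28,"y":0.9,"z":0,"yaw":0},{"x":-0.28,"y":0.9,"z":0,"yaw":0},{"x":-0.28,"y":0.9,"z":0,"yaw":0},{"x":-0.28,"y":0.9,"z":0,"yaw":0},{"x":-0.28,"y":0.9,"z":0,"yaw":0}]'
```

```text
time_s: 15.05
tcp_pos: [0.5482, 0.1732, 0.1741]
eef_rot: [179.0, 0.4, 3.7]
contact_force: [0.6, -0.3, -1.7]
gripper_width: 0.0393
time_s: 15.47
tcp_pos: [0.5171, 0.0512, 0.1782]
eef_rot: [178.9, 0.5, 3.8]
contact_force: [0.3, -0.3, -1.3]
gripper_width: 0.0395
time_s: 15.88
tcp_pos: [0.4853, -0.0711, 0.1829]
eef_rot: [178.9, 0.5, 3.8]
contact_force: [-0.4, 0.4, -0.6]
gripper_width: 0.0392
```

```bash
python3 -m inch '[{"x":-0.3,"y":0.9,"z":0,"yaw":0},{"x":-0.3,"y":0.9,"z":0,"yaw":0},{"x":-0.3,"y":0.9,"z":0,"yaw":0},{"x":-0.3,"y":0.9,"z":0,"yaw":0},{"x":-0.3,"y":0.6,"z":0,"yaw":0}]'
python3 -m inch '[{"x":0,"y":0.2,"z":0,"yaw":0},{"x":0,"y":0,"z":0,"yaw":0},{"x":0,"y":0,"z":0,"yaw":0},{"x":0,"y":0,"z":0,"yaw":0},{"x":0,"y":0,"z":0,"yaw":0}]'
python3 - <<'E'
from h import *
snap('wrist','w8')
rep('w8',dict(rim=(.44,.53,-.22,-.15,.057,.067)))
s=r.get_state();print(s['tcp_pos'],s['eef_rot'])
E
```

```text
time_s: 16.3
tcp_pos: [0.4499, -0.186, 0.1876]
eef_rot: [178.9, 0.4, 3.7]
contact_force: [0.4, -0.3, -1.5]
gripper_width: 0.0394
time_s: 16.72
tcp_pos: [0.4478, -0.1937, 0.1889]
eef_rot: [178.9, 0.4, 3.5]
contact_force: [-0.3, -0.7, -1.2]
gripper_width: 0.0389
rim 740 rect [ 481.6 -189.9] [32.  32.2] 65.7 mean [ 481.7 -189.7   61.1] zmax 63.5
[ 0.44788691 -0.19359353  0.18887338] [178.88529399   0.4235481    3.47486327]
```

View pics/w8.png

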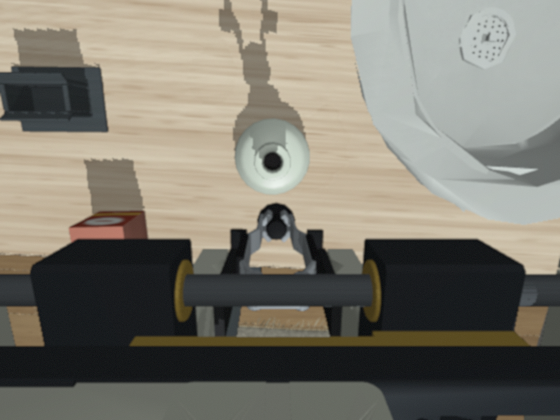

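The wrist view shows the cruet mouth at (272,160) and the held knob at (276,220). Now I measure both with the same camera.

```bash
python3 - <<'E'
from h import *
im,d,K,T=load('w8');P=cloud(d,K,T)
g=im.max(2)
m=np.zeros(g.shape,np.uint8); m[145:178,255:290]=g[145:178,255:290]<70
n,l,s,c=cv2.connectedComponentsWithStats(m); i=1+s[1:,4].argmax(); print('hole',s[i],c[i],ray(*c[i],K,T,.062).round(4))
D=(g<60)&(P[...,0]>.42)&(P[...,0]<.49)&(abs(P[...,1]+.195)<.016)
q=P[D&(P[...,2]>.11)&(P[...,2]<.16)]
print(len(q)); 
for a in np.arange(.112,.156,.003):
    k=q[(q[:,2]>=a)&(q[:,2]<a+.003)]
    if len(k)>5: print(round(a,3),len(k),k.min(0).round(4),k.max(0).round(4))
v,u=np.nonzero(D&(P[...,2]>.144)&(P[...,2]<.156));print(u.min(),u.max(),v.min(),v.max())
top=im[195:245,250:305];cv2.imwrite('pics/w8c.png',cv2.resize(top,None,fx=10,fy=10)[:,:,::-1])
E
```

```text
hole [264 152  18  19 252] [272.06746032 161.13888889] [ 0.4823 -0.1895  0.062 ]
559
0.124 23 [ 0.4529 -0.2031  0.1258] [ 0.4593 -0.1835  0.127 ]
0.127 175 [ 0.4429 -0.2044  0.127 ] [ 0.4597 -0.1829  0.1295]
0.13 12 [ 0.452  -0.1965  0.1302] [ 0.4533 -0.1858  0.1323]
0.133 11 [ 0.4521 -0.1965  0.1331] [ 0.4531 -0.1908  0.1358]
0.136 11 [ 0.4469 -0.2008  0.1364] [ 0.4529 -0.1908  0.1389]
0.139 19 [ 0.4456 -0.1976  0.1392] [ 0.453  -0.187   0.1419]
0.142 20 [ 0.4459 -0.2005  0.1422] [ 0.453  -0.1871  0.1449]
0.145 185 [ 0.4407 -0.2004  0.1451] [ 0.453  -0.1871  0.148 ]
0.148 103 [ 0.441  -0.1998  0.148 ] [ 0.4523 -0.1877  0.1494]
266 286 220 238
```

View pics/w8c.png

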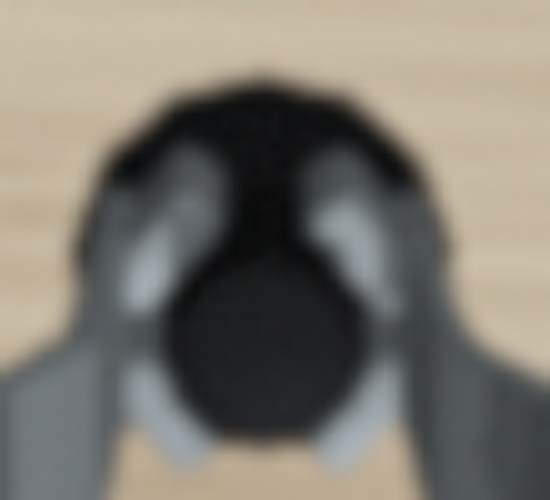

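```bash
python3 -m inch '[{"x":0.5,"y":-0.1,"z":0,"yaw":0},{"x":0.5,"y":-0.04,"z":0,"yaw":0},{"x":0.45,"y":0,"z":0.3,"yaw":0},{"x":0,"y":0,"z":0.4,"yaw":0},{"x":0,"y":0,"z":0.3,"yaw":0}]'
python3 -m inch '[{"x":0,"y":0,"z":0,"yaw":0},{"x":0,"y":0,"z":0,"yaw":0},{"x":0,"y":0,"z":0,"yaw":0},{"x":0,"y":0,"z":0,"yaw":0}]'
```

```text
time_s: 17.18
tcp_pos: [0.4901, -0.1855, 0.1632]
eef_rot: [178.9, 0.2, 3.7]
contact_force: [0.2, -0.1, -1.3]
gripper_width: 0.0392
time_s: 17.52
tcp_pos: [0.4882, -0.1851, 0.1589]
eef_rot: [178.9, 0.6, 3.7]
contact_force: [0.5, 0.2, -1.8]
gripper_width: 0.0396
```

```bash
python3 -m inch '[{"x":-0.17,"y":0.13,"z":0.1,"yaw":0},{"x":0,"y":0,"z":0,"yaw":0},{"x":0,"y":0,"z":0,"yaw":0},{"x":0,"y":0,"z":0,"yaw":0},{"x":0,"y":0,"z":0,"yaw":0}]'
python3 - <<'E'
from h import *
snap('wrist','w9');s=r.get_state();p=s['tcp_pos'];print(p,s['eef_rot'])
im,d,K,T=load('w9');P=cloud(d,K,T);g=im.max(2)
D=(g<60)&(abs(P[...,0]-.482)<.02)&(abs(P[...,1]+.19)<.018)&(abs(P[...,2]-(p[2]-.0609))<.0025)
q=P[D];print('collar',len(q),q.min(0).round(4),q.max(0).round(4))
if len(q)>5:
  e=q[q[:,0]>.484]; 
D=(g<60)&(abs(P[...,0]-.482)<.02)&(abs(P[...,1]+.19)<.018)&(abs(P[...,2]-(p[2]-.0415))<.0025)
q=P[D];print('knob',len(q),q.min(0).round(4),q.max(0).round(4))
rep('w9',dict(rim=(.44,.53,-.22,-.15,.057,.067)))
im2,d,K,T=snap('scene','s9')
a=cv2.resize(im[170:270,200:350],None,fx=5,fy=5,interpolation=cv2.INTER_CUBIC)[:,:,::-1]
cv2.imwrite('pics/w9c.png',a)
E
```

```text
time_s: 17.93
tcp_pos: [0.4835, -0.1896, 0.1576]
eef_rot: [178.9, 0.5, 3.7]
contact_force: [0.0, -0.2, -1.6]
gripper_width: 0.0394
[ 0.48346502 -0.18961349  0.15762463] [178.88910882   0.49061401   3.69894842]
collar 212 [ 0.4785 -0.2003  0.0942] [ 0.4955 -0.1788  0.0992]
knob 290 [ 0.4763 -0.1964  0.1138] [ 0.4888 -0.183   0.1179]
rim 445 rect [ 487.4 -189.1] [20.9 31.7] 6.3 mean [ 489.8 -188.6   61. ] zmax 63.1
```

View pics/w9c.png

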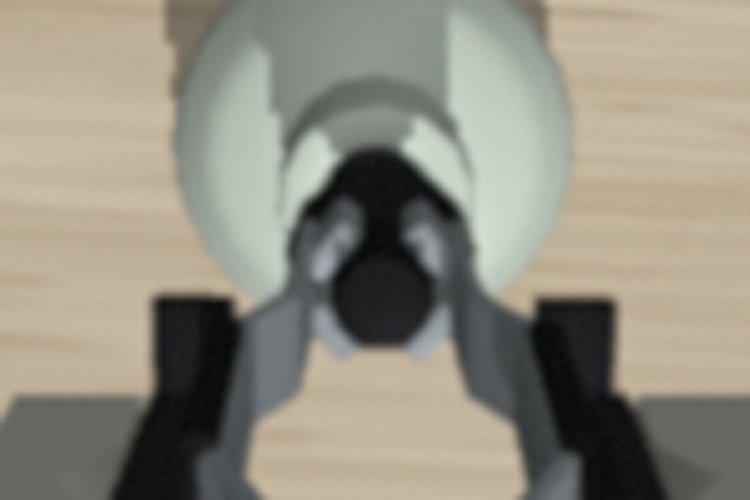

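The wrist crop shows the held stopper (knob at crop (385,300)) centred over the neck. The numbers agree to within about 0.7 mm. I'm lowering it into the mouth.

```bash
python3 -m inch '[{"x":0,"y":-0.03,"z":0.2,"yaw":0},{"x":0,"y":0,"z":0.16,"yaw":0},{"x":0,"y":0,"z":0,"yaw":0},{"x":0,"y":0,"z":0,"yaw":0}]'
python3 -m inch '[{"x":0,"y":0,"z":0.06,"yaw":0},{"x":0,"y":0,"z":0,"yaw":0},{"x":0,"y":0,"z":0,"yaw":0}]'
```

```text
time_s: 18.37
tcp_pos: [0.4835, -0.1888, 0.1477]
eef_rot: [178.9, 0.5, 3.7]
contact_force: [0.0, 0.6, -0.9]
gripper_width: 0.0393
time_s: 18.62
tcp_pos: [0.4834, -0.1888, 0.1457]
eef_rot: [178.9, 0.5, 3.7]
contact_force: [-0.2, 0.1, -1.3]
gripper_width: 0.0395
```

```bash
python3 -m inch '[{"x":0,"y":0,"z":0.06,"yaw":0},{"x":0,"y":0,"z":0,"yaw":0}]'
python3 -m inch '[{"x":0,"y":0,"z":0.06,"yaw":0},{"x":0,"y":0,"z":0,"yaw":0}]'
python3 -m inch '[{"x":0,"y":0,"z":0.04,"yaw":0},{"x":0,"y":0,"z":0,"yaw":0}]'
```

```text
time_s: 18.78
tcp_pos: [0.4835, -0.1888, 0.1441]
eef_rot: [178.9, 0.5, 3.7]
contact_force: [-0.7, 0.0, -1.4]
gripper_width: 0.0396
time_s: 18.95
tcp_pos: [0.4836, -0.1888, 0.1425]
eef_rot: [178.9, 0.5, 3.7]
contact_force: [0.1, -0.3, -1.6]
gripper_width: 0.0395
time_s: 19.12
tcp_pos: [0.4836, -0.1889, 0.1414]
eef_rot: [178.9, 0.5, 3.7]
contact_force: [-0.1, 0.0, -1.2]
gripper_width: 0.0395
```

Clean entry, 4.5 mm deep with no contact force. I'm going down to the seal.

```bash
python3 -m inch '[{"x":0,"y":0,"z":0.06,"yaw":0},{"x":0,"y":0,"z":0,"yaw":0}]'
python3 -m inch '[{"x":0,"y":0,"z":0.06,"yaw":0},{"x":0,"y":0,"z":0,"yaw":0}]'
python3 -m inch '[{"x":0,"y":0,"z":0.06,"yaw":0}]'
python3 -m inch '[{"x":0,"y":0,"z":0.06,"yaw":0}]'
```

```text
time_s: 19.28
tcp_pos: [0.4836, -0.1889, 0.1398]
eef_rot: [178.9, 0.5, 3.7]
contact_force: [0.2, -0.2, -2.0]
gripper_width: 0.0394
time_s: 19.45
tcp_pos: [0.4842, -0.1891, 0.1388]
eef_rot: [178.9, 0.4, 3.7]
contact_force: [-0.5, -0.7, -1.6]
gripper_width: 0.0395
time_s: 19.53
tcp_pos: [0.4848, -0.1893, 0.1379]
eef_rot: [178.8, 0.4, 3.8]
contact_force: [0.0, 1.5, 6.4]
gripper_width: 0.0395
time_s: 19.62
tcp_pos: [0.4854, -0.1893, 0.1371]
eef_rot: [178.8, 0.3, 3.8]
contact_force: [-1.2, 1.7, 6.9]
gripper_width: 0.0396
```

```bash
python3 -m inch '[{"x":-0.05,"y":-0.01,"z":0.06,"yaw":0}]'
python3 -m inch '[{"x":-0.05,"y":-0.01,"z":0.06,"yaw":0}]'
python3 -m inch '[{"x":-0.03,"y":0,"z":0.06,"yaw":0}]'
```

```text
time_s: 19.7
tcp_pos: [0.485, -0.1892, 0.1364]
eef_rot: [178.8, 0.2, 3.8]
contact_force: [-1.0, 1.2, 6.5]
gripper_width: 0.0395
time_s: 19.78
tcp_pos: [0.4846, -0.1891, 0.1358]
eef_rot: [178.8, 0.1, 3.8]
contact_force: [-0.6, 0.7, 7.5]
gripper_width: 0.0398
time_s: 19.87
tcp_pos: [0.4846, -0.1893, 0.1352]
eef_rot: [178.7, -0.0, 3.8]
contact_force: [-1.1, 2.0, 5.4]
gripper_width: 0.0393
```

```bash
python3 -m inch '[{"x":-0.03,"y":0,"z":0.06,"yaw":0}]'
python3 -m inch '[{"x":-0.03,"y":0,"z":0.06,"yaw":0}]'
python3 -m inch '[{"x":-0.03,"y":0,"z":0.06,"yaw":0}]'
```

```text
time_s: 19.95
tcp_pos: [0.4847, -0.1893, 0.1347]
eef_rot: [178.7, -0.1, 3.9]
contact_force: [-1.5, 1.8, 6.5]
gripper_width: 0.0395
time_s: 20.03
tcp_pos: [0.4847, -0.1893, 0.1341]
eef_rot: [178.7, -0.2, 3.9]
contact_force: [-1.7, 2.7, 6.7]
gripper_width: 0.0395
time_s: 20.12
tcp_pos: [0.4846, -0.1893, 0.1335]
eef_rot: [178.7, -0.4, 3.9]
contact_force: [-0.8, 2.5, 6.7]
gripper_width: 0.0395
```

```bash
python3 -m inch '[{"x":-0.03,"y":-0.01,"z":0.06,"yaw":0}]'
python3 -m inch '[{"x":-0.03,"y":-0.01,"z":0.06,"yaw":0}]'
python3 -m inch '[{"x":-0.03,"y":-0.01,"z":0.06,"yaw":0}]'
python3 -m inch '[{"x":-0.03,"y":-0.01,"z":0.06,"yaw":0}]'
```

```text
time_s: 20.2
tcp_pos: [0.4845, -0.1891, 0.1329]
eef_rot: [178.7, -0.4, 3.9]
contact_force: [-1.2, -0.0, 7.9]
gripper_width: 0.0395
time_s: 20.28
tcp_pos: [0.4844, -0.189, 0.1323]
eef_rot: [178.7, -0.5, 4.0]
contact_force: [-1.4, 0.8, 6.1]
gripper_width: 0.0394
time_s: 20.37
tcp_pos: [0.4844, -0.1889, 0.1318]
eef_rot: [178.6, -0.6, 4.0]
contact_force: [-0.8, 2.3, 6.7]
gripper_width: 0.0391
time_s: 20.45
tcp_pos: [0.4842, -0.1889, 0.1312]
eef_rot: [178.6, -0.7, 4.0]
contact_force: [-1.2, 1.1, 8.0]
gripper_width: 0.0392
```

```bash
python3 -m inch '[{"x":-0.03,"y":-0.01,"z":0.06,"yaw":0}]'
python3 -m inch '[{"x":-0.03,"y":-0.01,"z":0.06,"yaw":0}]'
python3 -m inch '[{"x":-0.03,"y":-0.01,"z":0.06,"yaw":0}]'
```

```text
time_s: 20.53
tcp_pos: [0.4843, -0.1889, 0.1308]
eef_rot: [178.5, -0.8, 4.0]
contact_force: [-3.0, 2.0, 12.5]
gripper_width: 0.0392
time_s: 20.62
tcp_pos: [0.4847, -0.1889, 0.1308]
eef_rot: [178.5, -1.0, 4.1]
contact_force: [-1.5, 2.4, 13.1]
gripper_width: 0.0394
time_s: 20.7
tcp_pos: [0.485, -0.1889, 0.1308]
eef_rot: [178.4, -1.1, 4.1]
contact_force: [-3.2, 1.7, 11.0]
gripper_width: 0.0396
```

Bottomed hard at TCP z 0.1308, about 15 mm deep, and the force jumps to 12 N. That is about 9 N per mm of step, so I'm ramping to about 18 N.

```bash
python3 -m inch '[{"x":-0.03,"y":-0.01,"z":0.07,"yaw":0}]'
python3 -m inch '[{"x":-0.03,"y":-0.01,"z":0.08,"yaw":0}]'
python3 -m inch '[{"x":-0.03,"y":-0.01,"z":0.08,"yaw":0}]'
```

```text
time_s: 20.78
tcp_pos: [0.4855, -0.189, 0.1307]
eef_rot: [178.4, -1.3, 4.2]
contact_force: [-2.5, 2.5, 14.2]
gripper_width: 0.0391
time_s: 20.87
tcp_pos: [0.4861, -0.1891, 0.1307]
eef_rot: [178.3, -1.4, 4.2]
contact_force: [-2.9, 1.4, 15.3]
gripper_width: 0.0396
time_s: 20.95
tcp_pos: [0.4869, -0.1892, 0.1306]
eef_rot: [178.3, -1.6, 4.3]
contact_force: [-2.0, 1.4, 13.7]
gripper_width: 0.0397
```

```bash
python3 -m inch '[{"x":-0.06,"y":-0.01,"z":0.09,"yaw":0}]'
python3 -m inch '[{"x":-0.06,"y":-0.01,"z":0.096,"yaw":0}]'
python3 -m inch '[{"x":-0.06,"y":-0.01,"z":0.096,"yaw":0}]'
```

```text
time_s: 21.03
tcp_pos: [0.4871, -0.1893, 0.1305]
eef_rot: [178.2, -1.8, 4.3]
contact_force: [-2.1, 2.6, 16.5]
gripper_width: 0.0396
time_s: 21.12
tcp_pos: [0.4876, -0.1895, 0.1305]
eef_rot: [178.1, -2.1, 4.4]
contact_force: [-3.1, 2.6, 17.6]
gripper_width: 0.0396
time_s: 21.2
tcp_pos: [0.4881, -0.1896, 0.1304]
eef_rot: [178.0, -2.3, 4.4]
contact_force: [-3.0, 3.2, 16.1]
gripper_width: 0.0393
```

```bash
python3 -m inch '[{"x":-0.08,"y":-0.02,"z":0.1,"yaw":0}]'
python3 -m inch '[{"x":-0.08,"y":-0.02,"z":0.1,"yaw":0}]'
python3 -m inch '[{"x":0,"y":0,"z":0,"yaw":0},{"x":0,"y":0,"z":0,"yaw":0},{"x":0,"y":0,"z":0,"yaw":0}]'
```

```text
time_s: 21.28
tcp_pos: [0.4883, -0.1896, 0.1304]
eef_rot: [178.0, -2.6, 4.5]
contact_force: [-2.4, 2.9, 17.5]
gripper_width: 0.039
time_s: 21.37
tcp_pos: [0.4885, -0.1896, 0.1303]
eef_rot: [177.9, -2.9, 4.6]
contact_force: [-2.6, 2.3, 16.8]
gripper_width: 0.0394
time_s: 21.62
tcp_pos: [0.4873, -0.1894, 0.1308]
eef_rot: [177.9, -2.8, 4.6]
contact_force: [0.2, 0.1, -0.9]
gripper_width: 0.0397
```

Push held at 16–17.6 N as read, plus about 1.2 N carried weight, so about 18 N on the seat. The load is now off, and I'm letting go of the knob.

```bash
python3 -m inch '[{"x":0,"y":0,"z":0,"yaw":0},{"x":0,"y":0,"z":0,"yaw":0},{"x":0,"y":0,"z":0,"yaw":0},{"x":0,"y":0,"z":0,"yaw":0}]' -1 4
python3 -m inch '[{"x":0,"y":0,"z":-0.1,"yaw":0},{"x":0,"y":0,"z":-0.15,"yaw":0},{"x":0.02,"y":0,"z":-0.2,"yaw":0},{"x":0.02,"y":0,"z":-0.2,"yaw":0},{"x":0.02,"y":0,"z":-0.2,"yaw":0}]'
```

```text
time_s: 21.95
tcp_pos: [0.4884, -0.1898, 0.131]
eef_rot: [177.8, -2.9, 4.6]
contact_force: [-0.7, 0.3, 1.6]
gripper_width: 0.0414
time_s: 22.37
tcp_pos: [0.4877, -0.1886, 0.1521]
eef_rot: [177.9, -2.7, 4.5]
contact_force: [0.4, -0.3, -0.6]
gripper_width: 0.0438
```

```bash
python3 -m inch '[{"x":0.02,"y":0,"z":-0.3,"yaw":0},{"x":0.02,"y":0,"z":-0.3,"yaw":0},{"x":0.02,"y":0,"z":-0.3,"yaw":0},{"x":0,"y":0,"z":0,"yaw":0},{"x":0,"y":0,"z":0,"yaw":0}]'
python3 - <<'E'
from h import *
snap('wrist','w10');s=r.get_state();p=s['tcp_pos'];print(p,s['eef_rot'],s['contact_force'])
hist('w10',.47,.50,-.20,-.178,.055,p[2]+.07,.003)
im,d,K,T=load('w10')
cv2.imwrite('pics/w10c.png',cv2.resize(im[120:320,180:400],None,fx=3,fy=3)[:,:,::-1])
E
```

```text
time_s: 22.78
tcp_pos: [0.4892, -0.1876, 0.1796]
eef_rot: [177.9, -2.9, 4.6]
contact_force: [0.6, 0.2, -0.9]
gripper_width: 0.0439
[ 0.48940333 -0.18772389  0.17973494] [177.86416839  -2.93700663   4.57083711] [ 0.58951345 -0.45622707 -0.8415357 ]
w10 [(55, 15), (58, 47), (61, 62), (67, 33), (70, 365), (73, 14), (76, 9), (79, 13), (82, 14), (85, 6), (88, 115), (91, 113), (121, 1), (124, 2), (127, 2), (130, 10), (133, 5), (211, 1), (214, 4), (217, 10), (220, 29), (223, 74), (226, 41)]
```

Released cleanly: the collar top stands at 0.071, so its underside is about 4 mm above the rim, and the tongs are still held. I'm moving back to the stand.

```bash
python3 -m inch '[{"x":0.1,"y":-0.4,"z":0,"yaw":0.1},{"x":0.18,"y":-0.7,"z":0,"yaw":0.1},{"x":0.18,"y":-0.8,"z":0,"yaw":0},{"x":0.18,"y":-0.8,"z":0,"yaw":0},{"x":0.18,"y":-0.8,"z":0,"yaw":0}]'
python3 -m inch '[{"x":0.18,"y":-0.8,"z":0,"yaw":0},{"x":0.18,"y":-0.8,"z":0,"yaw":0},{"x":0.18,"y":-0.8,"z":0,"yaw":0},{"x":0.18,"y":-0.8,"z":0,"yaw":0},{"x":0.18,"y":-0.8,"z":0,"yaw":0}]'
python3 -m inch '[{"x":0.18,"y":-0.5,"z":0,"yaw":0},{"x":0,"y":0,"z":0,"yaw":0},{"x":0,"y":0,"z":0,"yaw":0},{"x":0,"y":0,"z":0,"yaw":0},{"x":0,"y":0,"z":0,"yaw":0}]'
python3 - <<'E'
from h import *
from scipy.spatial.transform import Rotation as Ro
snap('wrist','w11');s=r.get_state();p=s['tcp_pos'];print(p,s['eef_rot'])
im,d,K,T=load('w11');P=cloud(d,K,T)
M=Ro.from_euler('xyz',s['eef_rot'],degrees=True).as_matrix()
Q=(P-p)@M  # tool coords
for a in np.arange(-.05,.07,.006):
    m=(d>0)&(abs(Q[...,0])<.02)&(abs(Q[...,1])<.023)&(Q[...,2]>a)&(Q[...,2]<a+.006)
    if m.sum()>4: q=Q[m]; print(round(a,3),m.sum(),(q.min(0)*1e3).round(1),(q.max(0)*1e3).round(1))
E
```

```text
time_s: 23.25
tcp_pos: [0.5028, -0.0991, 0.1761]
eef_rot: [177.9, -2.8, 3.4]
contact_force: [0.1, -0.6, -0.7]
gripper_width: 0.0435
time_s: 23.67
tcp_pos: [0.5184, 0.0066, 0.1716]
eef_rot: [177.9, -2.7, 3.3]
contact_force: [0.2, -0.2, -1.0]
gripper_width: 0.0437
time_s: 24.08
tcp_pos: [0.5222, 0.0223, 0.1697]
eef_rot: [177.8, -2.5, 3.6]
contact_force: [0.7, 0.4, -0.6]
gripper_width: 0.0433
[0.52212652 0.0221827  0.16967592] [177.83924826  -2.5240947    3.54121643]
-0.05 203 [-10.2 -23.  -49.9] [  9.4  23.  -44.1]
-0.044 160 [-10.4 -23.  -44. ] [  9.3  22.9 -38. ]
-0.038 216 [  1.3 -22.9 -38. ] [  9.4  22.9 -32. ]
-0.032 420 [ -0.8 -23.  -32. ] [  9.3  23.  -26.1]
-0.026 141 [ -2.4 -22.9 -26. ] [  9.3  22.9 -20.1]
-0.02 75 [  1.2 -22.7 -20. ] [  8.9  22.8 -14.1]
-0.014 64 [  3.6 -22.7 -13.9] [ 7.2 22.1 -8. ]
-0.008 59 [ -4.2 -22.9  -7.9] [ 7.  22.5 -2.1]
-0.002 50 [  0.4 -22.8  -2. ] [ 6.3 22.9  3.8]
0.004 26 [ -9.3 -22.7   4.2] [ 5.8 22.7  9.8]
0.01 122 [-10.7 -21.5  10.5] [ 4.5 22.8 16. ]
0.016 225 [-11.1 -21.7  16.1] [ 4.3 22.2 22. ]
0.022 71 [-10.9 -19.   22. ] [ 2.3 18.7 27.9]
0.028 36 [-11.6 -19.4  28.4] [ 1.7 17.5 34. ]
0.034 16 [ -0.4 -20.   34.8] [ 1.2 17.4 39.1]
0.04 148 [-16.2 -20.6  40. ] [ 2.4 17.7 46. ]
0.046 207 [-16.3 -21.1  46. ] [ 3.4 18.4 51.9]
0.052 73 [-15.1 -21.6  52.1] [ 2.8 18.1 58. ]
0.058 19 [-15.5 -18.4  58. ] [ 2.5 17.7 59.9]
```

```bash
python3 -m inch '[{"x":0.1,"y":-0.1,"z":0.4,"yaw":0},{"x":0.07,"y":-0.09,"z":0.5,"yaw":0},{"x":0,"y":0,"z":0.5,"yaw":0},{"x":0,"y":0,"z":0.5,"yaw":0},{"x":0,"y":0,"z":0,"yaw":0}]'
python3 -m inch '[{"x":0,"y":0,"z":0,"yaw":0},{"x":0,"y":0,"z":0,"yaw":0},{"x":0,"y":0,"z":0,"yaw":0}]'
cat >> h.py <<'E'
def jaws(f,p,lo=.052,hi=.066):
    im,d,K,T=load(f);P=cloud(d,K,T)
    for a,b in ((lo,lo+.007),(lo+.007,hi)):
        m=(d>0)&(abs(P[...,0]-p[0])<.03)&(abs(P[...,1]-p[1])<.026)&(P[...,2]<p[2]-a)&(P[...,2]>p[2]-b)
        q=P[m]; print('jaws',len(q),(q.min(0)*1e3).round(1),(q.max(0)*1e3).round(1)) if len(q)>3 else print('few')
    m=(d>0)&(abs(P[...,0]-p[0])<.03)&(abs(P[...,1]-p[1])<.012)&(P[...,2]<p[2]+.052)&(P[...,2]>p[2]+.034)
    q=P[m]; print('bow',len(q),(np.percentile(q,[3,50,97],axis=0)*1e3).round(1).tolist())
E
python3 - <<'E'
from h import *
for _ in range(2):
    snap('wrist','w12')
s=r.get_state();p=s['tcp_pos'];print(p,s['eef_rot'])
jaws('w12',p,.046,.062)
E
```

```text
time_s: 24.55
tcp_pos: [0.5291, 0.0233, 0.1194]
eef_rot: [177.9, -2.7, 3.3]
contact_force: [-0.4, -0.4, -1.5]
gripper_width: 0.0438
time_s: 24.8
tcp_pos: [0.529, 0.0222, 0.1189]
eef_rot: [177.9, -2.6, 3.2]
contact_force: [0.4, 0.1, -0.2]
gripper_width: 0.0434
[0.52915424 0.02240492 0.11915316] [177.88380617  -2.6240139    3.20976721]
jaws 287 [514.    2.2  66.2] [535.2  41.4  73.2]
jaws 78 [516.3   2.1  58.6] [534.9  41.7  66.1]
bow 189 [[534.0, 10.7, 158.4], [534.8, 16.9, 164.3], [535.7, 34.0, 166.5]]
```

The jaws are centred at (0.525, 0.022) with about 1.6° tilt. I'm correcting y, then lowering with tilt compensation.

```bash
python3 -m inch '[{"x":-0.03,"y":-0.11,"z":0,"yaw":0},{"x":0,"y":0,"z":0,"yaw":0},{"x":-0.02,"y":-0.02,"z":0.3,"yaw":0},{"x":-0.02,"y":-0.02,"z":0.2,"yaw":0},{"x":0,"y":0,"z":0,"yaw":0}]'
python3 -m inch '[{"x":0,"y":0,"z":0,"yaw":0},{"x":0,"y":0,"z":0,"yaw":0}]'
python3 - <<'E'
from h import *
snap('wrist','w13')
s=r.get_state();p=s['tcp_pos'];print(p,s['eef_rot'])
jaws('w13',p,.046,.062)
E
```

```text
time_s: 25.32
tcp_pos: [0.5288, 0.0267, 0.1073]
eef_rot: [178.0, -2.9, 3.2]
contact_force: [-0.8, -0.2, -0.9]
gripper_width: 0.044
time_s: 25.48
tcp_pos: [0.5283, 0.0266, 0.1065]
eef_rot: [177.9, -2.8, 3.2]
contact_force: [0.1, -0.9, -0.8]
gripper_width: 0.0439
[0.52834652 0.02658013 0.10659656] [177.94678269  -2.78311139   3.23952959]
jaws 282 [513.7   6.5  53.6] [534.5  45.8  60.6]
jaws 834 [502.8   0.6  44.6] [545.6  52.4  53.3]
bow 189 [[533.0, 14.9, 145.5], [533.8, 20.9, 151.9], [534.8, 38.2, 154.0]]
```

```bash
python3 -m inch '[{"x":-0.02,"y":0.02,"z":0.2,"yaw":0},{"x":-0.02,"y":0.0,"z":0.2,"yaw":0},{"x":-0.02,"y":-0.01,"z":0.2,"yaw":0}]'
python3 -m inch '[{"x":-0.02,"y":-0.01,"z":0.2,"yaw":0},{"x":-0.02,"y":-0.01,"z":0.2,"yaw":0}]'
```

```text
time_s: 25.78
tcp_pos: [0.5286, 0.026, 0.0916]
eef_rot: [178.0, -2.9, 3.2]
contact_force: [0.2, -0.2, -0.9]
gripper_width: 0.0439
time_s: 25.95
tcp_pos: [0.5279, 0.026, 0.0803]
eef_rot: [178.0, -2.9, 3.2]
contact_force: [-0.2, -0.7, -1.1]
gripper_width: 0.0434
```

No contact. Now the last 12 mm, in small steps.

```bash
python3 -m inch '[{"x":-0.03,"y":-0.01,"z":0.15,"yaw":0},{"x":-0.03,"y":-0.01,"z":0.1,"yaw":0},{"x":0,"y":0,"z":0,"yaw":0}]'
python3 -m inch '[{"x":-0.03,"y":0,"z":0.08,"yaw":0},{"x":0,"y":0,"z":0,"yaw":0}]'
python3 -m inch '[{"x":-0.02,"y":0,"z":0.06,"yaw":0},{"x":0,"y":0,"z":0,"yaw":0}]'
```

```text
time_s: 26.2
tcp_pos: [0.5257, 0.0259, 0.0715]
eef_rot: [177.9, -2.8, 3.2]
contact_force: [-0.1, 0.2, -0.5]
gripper_width: 0.0436
time_s: 26.37
tcp_pos: [0.5252, 0.0259, 0.0692]
eef_rot: [177.9, -2.8, 3.2]
contact_force: [-0.5, 0.9, -1.5]
gripper_width: 0.0435
time_s: 26.53
tcp_pos: [0.5251, 0.0259, 0.0679]
eef_rot: [177.9, -2.8, 3.2]
contact_force: [-0.6, -0.7, -1.8]
gripper_width: 0.0439
```

```bash
python3 - <<'E'
from h import *
snap('wrist','w14')
s=r.get_state();p=s['tcp_pos'];hist('w14',.51,.54,.014,.038,.1,.125)
E
python3 -m inch '[{"x":-0.02,"y":0,"z":0.04,"yaw":0},{"x":0,"y":0,"z":0,"yaw":0}]'
python3 -m inch '[{"x":-0.02,"y":0,"z":0.04,"yaw":0}]'
```

```text
w14 [(104, 4), (106, 6), (108, 21), (110, 40), (112, 46), (114, 36), (116, 1)]
time_s: 26.75
tcp_pos: [0.525, 0.026, 0.0673]
eef_rot: [178.0, -2.9, 3.3]
contact_force: [-0.5, 1.0, -1.0]
gripper_width: 0.0437
time_s: 26.83
tcp_pos: [0.5249, 0.026, 0.0665]
eef_rot: [178.0, -2.9, 3.3]
contact_force: [-0.1, -0.6, -1.0]
gripper_width: 0.044
```

```bash
python3 -m inch '[{"x":-0.01,"y":0,"z":0.05,"yaw":0}]'
python3 -m inch '[{"x":-0.01,"y":0,"z":0.05,"yaw":0}]'
python3 -m inch '[{"x":0,"y":0,"z":0,"yaw":0},{"x":0,"y":0,"z":0,"yaw":0}]'
python3 - <<'E'
from h import *
snap('wrist','w15')
hist('w15',.51,.54,.014,.038,.1,.125)
E
```

```text
time_s: 26.92
tcp_pos: [0.5248, 0.026, 0.0653]
eef_rot: [178.0, -2.9, 3.3]
contact_force: [-0.2, 0.1, -1.4]
gripper_width: 0.0438
time_s: 27.0
tcp_pos: [0.5252, 0.0261, 0.0645]
eef_rot: [178.0, -3.0, 3.3]
contact_force: [1.1, -1.8, 7.4]
gripper_width: 0.0435
time_s: 27.17
tcp_pos: [0.5254, 0.0261, 0.0647]
eef_rot: [178.0, -3.0, 3.3]
contact_force: [0.2, -0.6, 1.2]
gripper_width: 0.0435
w15 [(100, 2), (102, 6), (104, 9), (106, 33), (108, 42), (110, 37), (112, 27)]
```

Floor reached (7 N contact, then relaxed). I'm opening and rising straight up.

```bash
python3 -m inch '[{"x":0,"y":0,"z":0,"yaw":0},{"x":0,"y":0,"z":0,"yaw":0},{"x":0,"y":0,"z":0,"yaw":0},{"x":0,"y":0,"z":0,"yaw":0},{"x":0,"y":0,"z":0,"yaw":0}]' 0.9 10
python3 -m inch '[{"x":0,"y":0,"z":-0.3,"yaw":0},{"x":0,"y":0,"z":-0.6,"yaw":0},{"x":0,"y":0,"z":-0.8,"yaw":0},{"x":0,"y":0,"z":-0.8,"yaw":0},{"x":0,"y":0,"z":-0.8,"yaw":0}]'
python3 -m inch '[{"x":0,"y":0,"z":-0.8,"yaw":0},{"x":0,"y":0,"z":-0.5,"yaw":0},{"x":0,"y":0,"z":0,"yaw":0},{"x":0,"y":0,"z":0,"yaw":0},{"x":0,"y":0,"z":0,"yaw":0}]'
python3 - <<'E'
from h import *
snap('scene','s16');snap('wrist','w16');snap('top','t16')
B=dict(lips=(.48,.57,-.03,.08,.040,.052),bow=(.48,.57,-.02,.07,.1,.13),tongmid=(.48,.57,-.02,.07,.06,.1),knob=(.45,.52,-.22,-.15,.082,.098),collar=(.45,.52,-.22,-.15,.067,.075),big=(.51,.58,.15,.21,.044,.07))
for f in ['w16','s16','t16']: print(f);rep(f,B)
im,d,K,T=load('s16')
cv2.imwrite('pics/s16c.png',cv2.resize(im[120:300,150:420],None,fx=2.9,fy=2.9,interpolation=cv2.INTER_CUBIC)[:,:,::-1])
E
```

```text
time_s: 27.63
tcp_pos: [0.5246, 0.0259, 0.0641]
eef_rot: [178.0, -2.9, 3.3]
contact_force: [-0.2, 0.4, -0.2]
gripper_width: 0.071
time_s: 28.05
tcp_pos: [0.5166, 0.0272, 0.1463]
eef_rot: [177.8, -2.4, 3.2]
contact_force: [0.5, -0.2, -0.2]
gripper_width: 0.0834
time_s: 28.47
tcp_pos: [0.5169, 0.0294, 0.1878]
eef_rot: [178.0, -2.9, 3.3]
contact_force: [0.6, -0.4, -0.2]
gripper_width: 0.0831
w16
lips 976 rect [524.   25.3] [40.8 65. ] 2.5 mean [532.2  24.3  45.9] zmax 52.0
bow 743 rect [523.2  25.5] [14.9 31.1] 3.7 mean [523.6  25.9 111.8] zmax 115.9
tongmid 358 rect [523.2  25.5] [18.  46.5] 3.3 mean [524.5  27.7  90.8] zmax 100.0
knob few
collar few
big 451 rect [546.2 182.8] [19.2 19.7] 48.9 mean [546.4 181.7  51.6] zmax 54.7
s16
lips 201 rect [525.2  24.7] [41.8 64.4] 3.8 mean [524.4  23.6  45.5] zmax 51.9
bow 92 rect [523.   26.2] [15.8 32.9] 3.4 mean [522.6  29.2 109.8] zmax 116.0
tongmid 225 rect [524.8  25.6] [21.3 50.1] 3.3 mean [523.1  28.5  79.6] zmax 100.0
knob 36 rect [ 483.6 -188.6] [12.1 14.2] 2.9 mean [ 481.7 -188.2   88.2] zmax 94.1
collar 53 rect [ 481.3 -186.6] [26.1 22.1] 33.4 mean [ 480.4 -185.4   71.9] zmax 74.9
big 76 rect [546.  184.3] [17.9 18.1] 37.9 mean [544.5 184.8  51.3] zmax 55.2
t16
lips few
bow few
tongmid few
knob 26 rect [ 482.6 -188.7] [12.5 13.2] 44.7 mean [ 482.4 -189.    90.8] zmax 96.8
collar 43 rect [ 482.2 -188.7] [25.8 24.8] 43.1 mean [ 482.2 -187.5   70.4] zmax 74.3
big few
```

View pics/s16c.png

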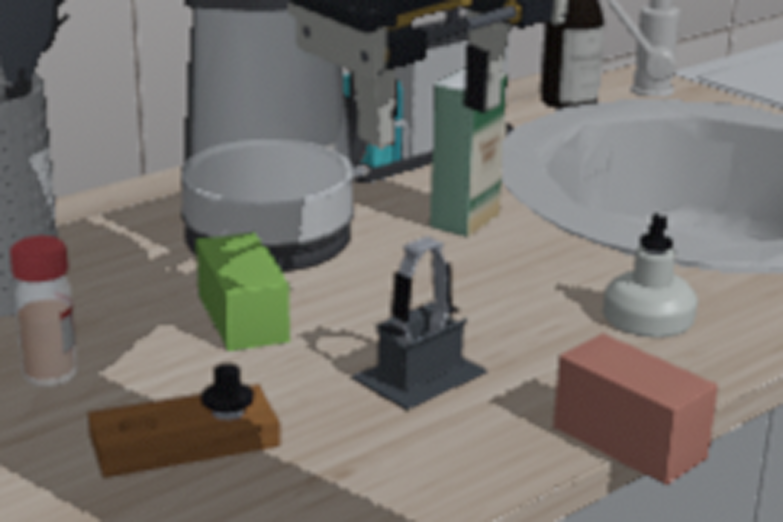

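The scene view shows the stopper upright in the cruet neck (657,235), the tongs upright in the stand (425,290), and the big stopper and the bystanders in place. The gripper is clear of everything, so I'm handing in.

```bash
python3 - <<'E'
from plant import r
print(r.close_job())
E
```

```text
the job is handed in; nothing more can be done
None
```

The smaller stopper is bedded in the cruet neck and the tongs are back upright in their stand. I handed the job in at about 28.6 s of the 72 s allowed; the hand-in reports no verdict.

**What I did:**
- **Lift:** my first grasp of the tongs slipped off, leaving them standing. The second, at 4 N, held. I then squeezed them at 25 N on the smaller stopper's knob and lifted it out. The gripper never touched the stopper.
- **Seal and seat:** the stopper slid through the seal at about 7–8 N. It bottomed hard about 15 mm down, where the reading jumped to 12 N and the tool stopped moving.
- **Bedding push:** the last rows read 16–17.6 N. Adding about 1.2 N for the carried tongs and stopper gives about 18 N, with no reading anywhere near 28 N. The force reading carries about ±1 N of noise.
- **Return:** I let go, put the tongs back in the stand and opened the gripper clear of them.

**Last checks:**
- **Stopper:** its collar's underside stands about 4 mm above the rim, within the 1–7 mm given. It stands within about 1 mm of the mouth centre.
- **Tongs:** they stand within about 1 mm of where they started, at about the same yaw.
- **Surroundings:** the big stopper is where it was, and the cartons and jar look undisturbed in the last picture.

**What did not go ideally:** while pushing, the tool drifted to about 3° of tilt, which the moves could not correct. I saw no effect on the stopper, but I did not measure its tilt separately.

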